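# Stack slide cases at the reader and hold the dead-man lever level

## Robot

A 6-joint arm with a two-finger parallel gripper is mounted at the origin on the work surface. World frame = base frame: x ahead of the robot, y to its left, z up, the work surface at z = 0. Lengths are in m, angles in rad, forces in N, time in s.
With the tool pointing down it reaches from about 0.35 to 0.875 m from the base axis. Payload 4.2 kg.
Tool frame: the origin (TCP) lies at the very end of the fingers, on their centre line; the grasp point (between the pads) lies 19 mm behind it; z points along the fingers, y is the direction in which the jaws open and shut (so a half turn about z gives the same grasp; the last joint's range is limited). The gripper opens to 85 mm and grips with 20 to 120 N. Pads are 22 mm wide; open, the fingers measure 114 mm over their backs; the gripper's body (76 mm by 85 mm) begins 54 mm behind the grasp point. The pads swing forward as they close: fully open they stand 13 mm farther back than shut.
Start: joints at [-0.974, 0.385, 0.008, 0, -1.194, -0.259], TCP at [0.207, -0.59, 0.231] pointing down, gripper open.
Joint ranges: [-3.14, 3.14], [-1.21, 2.06], [-1.07, 1.41], [-3.16, 2.05], [-2.99, -0.16], [-3.1, 3.1]. Speed limits (rad/s): [2.79, 2.79, 3.14, 3.14, 3.14, 3.14].

## Interface

Orientations are given as a unit quaternion [x, y, z, w].
In Python, from station import sensors, imaging, r, nets gives the robot as it stands.
- The arm moves only by the shell command python3 -m handwheel 'ROWS' [OPENING] [FORCE]. ROWS is a JSON object of lists of equal length, an entry for each row: "travel": the shift along the tool's x, y, z in mm, a list of three; "dr": the turn, a rotation vector about the tool's x, y, z in degrees, a list of three. A call has exactly 5 rows; each row shifts and turns the commanded pose from where the row before left it, along the tool's axes as they then stand; what a row does not reach is not made up. A row lasts 1/10 s, in which the tool goes at most 50 mm and 8.59 degrees, less where a joint would pass 70% of its speed; a pose out of reach is approached as far as the arm can. A call is refused whole if a number of a shift passes 50 or a number of a turn 8.59, either way. A call with a gripper value outside its range is refused whole. OPENING is the closure, from 0 (fully open) to 1 (shut), set as the call begins (- or left out, the last holds). The fingers move at their own pace and stop on an object; FORCE is the grip in N (left out, the last holds). Time passes only in rows, so rows that do not move let the fingers close, or fill a call up. It gives the time, the measured TCP pose, the force and the opening at its end, in the units of the state.
- sensors.state(): the state, without advancing time (a new reading comes with each control period).
- imaging.get_image(name): name is "scene" or "top" or "wrist"; returns (picture, depth): 480x640x3 uint8, blue, green, red; 480x640 float32, m along the optical axis (not along the pixel's ray), 0 where there is no reading.
- imaging.camera_params(name): a dict with "fov_y" (degrees; the focal length in pixels is half the picture's height over the tangent of half this angle, whatever the lens; pixels are square), "cx", "cy" (the principal point, pixels), "T" (4x4, takes a point from camera to world coordinates). Camera axes: x right, y down, z forward; pixel columns grow to the right and rows downward; lengths in m; the calibration is good to about 2 mm. A picture is of the moment at which its call begins: read the wrist's pose just before it. camera_params takes no time and is no camera call; for the wrist camera it gives the pose at the moment of the call.
- r.job_done(): hands the job in, once; it reports no verdict.
Trained networks look in the newest picture that a camera, given by its name, has taken for a name from the list of things; names that differ only in an ending like _2 or _b are one class to them, and where a whole thing is asked for, a point or a joint stands for the part that bears it (a point fixed in the world has none). Each returns a list of dicts, best first, with "conf" (0 to 1); they miss things now and then, are a little off and sometimes report something else, mostly with a low value. They report only what shows in the picture. A call takes as long as a camera call. They do not tell look-alikes from the thing itself.
- nets.recognise(camera, name): "position" ([x, y, z] in m, in world coordinates, good to about 4 mm: the middle of the surface that is visible of it).
- nets.silhouettes(camera, name): "region" (480x640 bool, what is visible of it).
The state is a dict: "t": time; "joints": joint angles; "joint_velocities": joint speeds; "joint_efforts": joint torques, N m; "position": TCP position; "orientation": TCP orientation; "contact_force": force on the tool from outside, world axes, zero at the start; "torque": the same for the moment, N m; "finger_gap": opening from 0.0 (shut) to 1.0 (fully open).
Only numpy, scipy, OpenCV 4.12 (cv2) and the standard library are available. Lean on these libraries where they do the work, as an engineer would, in place of code of your own. Each camera call takes 0.05 s, during which the arm holds its last target.

## Task

On the reading stand, stack the red slide case squarely on the grey one already there, then the blue case squarely on the red one, and let go of them. Then push the orange pad of the spring-loaded dead-man lever down until its bar is level (horizontal, pad at the green mark) and keep it there: the program finishes while the fingers are still holding the lever level. Never push the lever down to its bottom stop, and leave the yellow case and everything else on the bench where it is.

Things in the scene. Friction and masses are not known exactly. Their poses are not given: they have to be found in the camera images.
- grey_case: The grey closed plastic microscope-slide case, 88 x 54 x 34 mm (its x, y, z), about 0.14 kg, flat top and bottom with a blank white label lying on top; origin at the centre of its underside, x along its 88 mm length, z up. It already lies on the stage of the reading stand and is the bottom of the column; it is loose.
- red_case: The red closed plastic microscope-slide case, 88 x 54 x 34 mm (its x, y, z), about 0.14 kg, flat top and bottom with a blank white label lying on top; origin at the centre of its underside, x along its 88 mm length, z up. Lies on the bench; second in the column.
- blue_case: The blue closed plastic microscope-slide case, 88 x 54 x 34 mm (its x, y, z), about 0.14 kg, flat top and bottom with a blank white label lying on top; origin at the centre of its underside, x along its 88 mm length, z up. Lies on the bench; third, on top of the column.
- yellow_case: The yellow closed plastic microscope-slide case, 88 x 54 x 34 mm (its x, y, z), about 0.14 kg, flat top and bottom with a blank white label lying on top; origin at the centre of its underside, x along its 88 mm length, z up. Stays on the bench where it is.
- stage (a point): Centre of the top of the reading stand's stage, 20 mm above the bench; z up, the stand's x points from its front to its mast. The fixed stand is 130 x 110 mm; its slim mast with the white reader head stands 98 mm along +x from this point, its top 100 mm above the bench, 34 mm wide.
- lever: Dead-man lever: steel bar with an orange pad on its free end. Origin on its pivot, 75 mm above the bench, between two grey cheeks 97 mm high on a fixed grey pedestal (foot 150 x 100 mm). The bar runs from here to its -x side; y is the pivot axis. Its frame turns with the lever and is upright (z up) at rest, when the bar itself rises 0.40 rad towards the pad.
- pad (a point): Centre of the upper face of the orange pad (44 mm along the bar, 46 across, 12 thick), 130 mm along the bar from the pivot and 6 mm above the bar's centre line: 131 mm above the bench at rest, 81 mm when the bar is level. A slim white scale, 67 mm towards the pad and 40 mm to +y from the pivot, has a green mark at the level bar's height.
- lever_angle (a joint): Angle of the lever in rad: 0 at rest, bar rising 0.40 rad towards the pad; grows as the pad is pushed down; 0.40 when the bar is level; 0.65 at the bottom stop. A spring drives it back to 0 when let go: the push on the pad is about 3 N at the start, 7 N at level, 10 N at the bottom.
- reagent: Brown bottle, 60 mm across, 140 mm tall; origin under its centre. Leave it alone.
- beaker: Glass beaker with a red band, 69 mm across, 95 mm tall; origin under its centre. Leave it alone.
- timer: White square bench timer, 60 x 60 x 26 mm; origin under its centre. Leave it alone.
- oil_jar: Small white jar with a black lid, 52 mm across, 60 mm tall; origin under its centre. Leave it alone.
Things that resemble listed ones, but are neither listed nor needed, are in the scene too. Leave any purple look-alike of the part that bears lever alone. There is more than one size of the red_case; the job needs the larger.

How it is judged:
On the way, in this order (a step that is already met when the one before it is completed fails the run):
1. the red case lies squarely on the grey case on the stand, let go (horizontal distance between grey_case and stage below 0.02 m and z of grey_case in the frame of stage between -0.003 and 0.003 m and angle between each of grey_case, red_case's own z axis and vertical below 0.05 rad and x of red_case in the frame of grey_case between -0.009 and 0.009 m and y of red_case in the frame of grey_case between -0.009 and 0.009 m and z of red_case in the frame of grey_case between 0.031 and 0.037 m and angle between the x axis of red_case and the x axis of grey_case, either way round below 0.12 rad and contact force between the fingers and red_case below 0.1 N and linear speed of red_case below 0.02 m/s), for 0.2 s.
2. the blue case lies squarely on the red case, let go (all of step 1 and x of blue_case in the frame of red_case between -0.009 and 0.009 m and y of blue_case in the frame of red_case between -0.009 and 0.009 m and z of blue_case in the frame of red_case between 0.031 and 0.037 m and angle between the x axis of blue_case and the x axis of red_case, either way round below 0.12 rad and angle between blue_case's own z axis and vertical below 0.05 rad and contact force between the fingers and blue_case below 0.1 N and linear speed of blue_case below 0.02 m/s), for 0.2 s.
3. the fingers hold the lever level, the column standing (all of step 2 and value of joint lever_angle between 0.31 and 0.49 rad and contact force between the fingers and lever above 2 N), for 0.5 s.
At the end, for the whole second after the job is handed in: Grey flat on the stage (within 20 mm), red on grey and blue on red, each within 9 mm each way and 0.12 rad of square with the one below, flat, still, untouched by the robot; the fingers press the lever (over 2 N) and hold the lever still at 0.31 to 0.49 rad (level within 5 degrees) (all of step 3 and contact force between the arm and red_case below 0.1 N and contact force between the arm and blue_case below 0.1 N and contact force between the arm and grey_case below 0.1 N and velocity of joint lever_angle between -0.1 and 0.1 rad/s); the arm keeps its last pose, push and grip.
It fails at once if the lever is pushed to its bottom stop (value of joint lever_angle above 0.62 rad).
It fails at once if the yellow case is moved more than 20 mm or tipped (distance of yellow_case from where it was at the start of the episode above 0.02 m or angle between yellow_case's own z axis and vertical above 0.3 rad).
It fails at once if the bottle, beaker, timer or jar are moved more than 20 mm or tipped (distance of any of reagent, beaker, timer, oil_jar from where it was at the start of the episode above 0.02 m or angle between any of reagent, beaker, timer, oil_jar's own z axis and vertical above 0.3 rad).
It also fails if it takes over 72 s, if anything falls off the work surface, if the arm or the gripper's body presses on something with over 40 N, if the wrist force passes 120 N, or if a joint passes its speed limit or range.

## Working session

There is one attempt and no reset: what is moved stays moved. The work goes in short steps, Python scripts to look and compute and a shell command to move; the robot and the scene stay as the last step left them, time stands still between calls to the robot, and variables do not carry over. Pictures are saved under pics/ and viewed, and the job is handed in when it is done.

```bash
ls; mkdir -p pics; python3 - <<'E'
from station import sensors, imaging, r, nets
import cv2, numpy as np
s=sensors.state(); print(s)
for n in ["scene","top"]:
    im,d=imaging.get_image(n); cv2.imwrite(f"pics/{n}0.png",im); np.save(f"{n}0.npy",d)
    p=imaging.camera_params(n); print(n,p)
E
```

```text
pics
{'t': 0.0, 'joints': array([-9.74381040e-01,  3.85570473e-01,  6.60163035e-03, -4.85066095e-04,
       -1.19399224e+00, -2.58599581e-01]), 'joint_velocities': array([ 2.13162665e-03,  3.96114358e-04, -1.09418977e-03,  5.78126452e-04,
        2.39277441e-05,  1.31654770e-03]), 'joint_efforts': array([-4.11342935e-04, -3.92292023e+01,  1.88398844e+01,  4.18618396e+00,
       -4.76625617e-03, -1.51122176e-06]), 'position': array([ 0.20695858, -0.58911417,  0.23020578]), 'orientation': array([-1.68017530e-01,  9.85783388e-01,  1.07842573e-03, -2.43623608e-04]), 'contact_force': array([ 0.14850238, -0.08455341,  0.18775541]), 'torque': array([-0.01123241, -0.04713835, -0.07493773]), 'finger_gap': 0.9974516878744969}
scene {'fov_y': 55.26765083588876, 'cx': 325.0198327063256, 'cy': 235.54588355693065, 'T': array([[ 0.55788123,  0.65970444, -0.50354601,  1.11230372],
       [ 0.8298866 , -0.4379338 ,  0.34569092, -0.38525889],
       [ 0.00753402, -0.61074056, -0.79179493,  1.0411005 ],
       [ 0.        ,  0.        ,  0.        ,  1.        ]])}
top {'fov_y': 52.146989439475995, 'cx': 318.2633950342925, 'cy': 236.36604698832912, 'T': array([[-0.02970103, -0.98835963,  0.14920822,  0.33020477],
       [-0.99953293,  0.03044206,  0.00268444, -0.00550228],
       [-0.0071954 , -0.1490588 , -0.98880215,  1.43946234],
       [ 0.        ,  0.        ,  0.        ,  1.        ]])}
```

View pics/scene0.png

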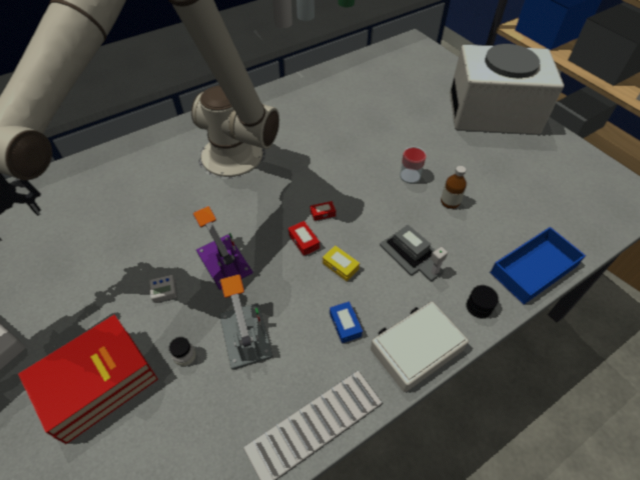

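View pics/top0.png

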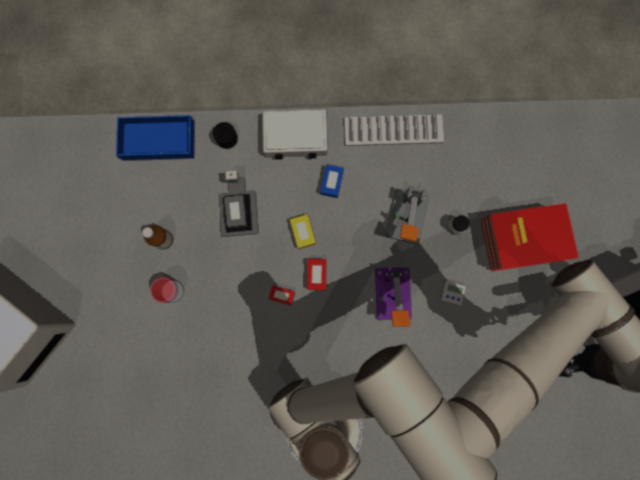

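The top view shows two red cases at (317,274) and (282,295), yellow at (302,231), blue at (332,180), and grey on the stand at (237,212). The grey lever has its pad at (409,232). The purple look-alike is at (395,293). The red case at (317,274) looks like the larger one, so I'll measure it and confirm.

```bash
cat > h.py <<'E'
from station import sensors, imaging, r, nets
import cv2, numpy as np
from scipy.spatial.transform import Rotation as R
def cloud(d,p):
    f=240/np.tan(np.radians(p["fov_y"]/2)); h,w=d.shape
    u,v=np.meshgrid(np.arange(w),np.arange(h))
    c=np.stack([(u-p["cx"])/f*d,(v-p["cy"])/f*d,d],-1)
    return c@p["T"][:3,:3].T+p["T"][:3,3]
def fk():
    s=sensors.state(); return s["position"],R.from_quat(s["orientation"])
def rect(pts):
    (c,s,a)=cv2.minAreaRect((pts[:,:2]*1000).astype(np.float32))
    if s[0]<s[1]: s=(s[1],s[0]); a+=90
    a=(a+90)%180-90
    return np.round(c,1),np.round(s,1),round(a,1)
E
python3 - <<'E'
from h import *
for n in ["top","scene"]:
    im=cv2.imread(f"pics/{n}0.png"); d=np.load(f"{n}0.npy"); p=imaging.camera_params(n)
    P=cloud(d,p)
    hsv=cv2.cvtColor(im,cv2.COLOR_BGR2HSV)
    boxes={"top":{"red":(300,255,335,292),"redsmall":(268,283,299,306),"yel":(285,210,320,252),"blue":(315,160,350,200),"grey":(215,190,260,238),"pad":(398,222,422,242)},
     "scene":{"red":(284,218,323,256),"redsmall":(305,198,340,222),"yel":(318,242,365,282),"blue":(325,298,368,345),"grey":(375,220,450,280),"pad":(215,272,248,298)}}[n]
    for k,(a,b,c,e) in boxes.items():
        q=P[b:e,a:c].reshape(-1,3); dd=d[b:e,a:c].ravel(); S=hsv[b:e,a:c,1].ravel()
        if k=="grey": m=(q[:,2]>0.046)&(q[:,2]<0.062)
        elif k=="pad": m=(q[:,2]>0.11)&(q[:,2]<0.15)
        else: m=(q[:,2]>0.026)&(q[:,2]<0.045)
        m&=dd>0
        q=q[m]; print(n,k,len(q),rect(q),"z",np.round(np.percentile(q[:,2],[10,50,90]),4))
p=imaging.camera_params("top")
im=cv2.imread("pics/top0.png"); cv2.imwrite("pics/crop1.png",cv2.resize(im[150:330,200:460],None,fx=3,fy=3,interpolation=cv2.INTER_CUBIC))
for n in ["red_case","blue_case","grey_case","yellow_case","lever","pad"]:
    print(n,[(np.round(x["position"],3),round(x["conf"],2)) for x in nets.recognise("top",n)])
E
```

```text
top red 573 (array([433.8,   6.5]), array([86.6, 54.3]), -2.2) z [0.0303 0.0343 0.0379]
top redsmall 224 (array([376.5, 109. ]), array([68.3, 41.6]), 72.5) z [0.0266 0.0286 0.0314]
top yel 556 (array([560.2,  43.5]), array([89. , 54.4]), 14.5) z [0.0305 0.0344 0.0378]
top blue 534 (array([709.6, -47.1]), array([89.9, 53.9]), -13.7) z [0.0301 0.0343 0.0383]
top grey 567 (array([622.2, 236.6]), array([89.7, 54.6]), 5.5) z [0.0502 0.054  0.0578]
top pad 282 (array([ 537.6, -249.6]), array([53.9, 46.5]), -16.1) z [0.1234 0.1315 0.1382]
scene red 524 (array([437.3,   6.8]), array([91.2, 55. ]), -3.6) z [0.0308 0.0341 0.0367]
scene redsmall 159 (array([375.6,  92.3]), array([106.5,  50. ]), 84.7) z [0.0264 0.0281 0.0306]
scene yel 598 (array([542.4,  40.2]), array([130.4,  57.3]), 14.0) z [0.0308 0.0342 0.0366]
scene blue 758 (array([712. , -46.7]), array([90.4, 55.5]), -13.8) z [0.0315 0.0344 0.0367]
scene grey 589 (array([654.5, 239.6]), array([150.3,  57.1]), 4.0) z [0.0503 0.054  0.0565]
scene pad 409 (array([ 538.6, -248.2]), array([48.9, 46.1]), -15.0) z [0.1222 0.1307 0.1378]
red_case [(array([0.431, 0.01 , 0.035]), 0.71), (array([0.376, 0.109, 0.03 ]), 0.59), (array([0.615, 0.236, 0.054]), 0.25)]
blue_case [(array([ 0.704, -0.05 ,  0.037]), 0.82)]
grey_case [(array([0.616, 0.236, 0.052]), 0.57)]
yellow_case [(array([0.558, 0.043, 0.035]), 0.62), (array([0.543, 0.448, 0.092]), 0.47)]
lever [(array([ 0.706, -0.049,  0.035]), 0.65), (array([ 0.321, -0.21 ,  0.126]), 0.62), (array([ 0.548, -0.255,  0.127]), 0.6)]
pad [(array([ 0.325, -0.211,  0.123]), 0.88), (array([ 0.547, -0.255,  0.126]), 0.66)]
```

View pics/crop1.png

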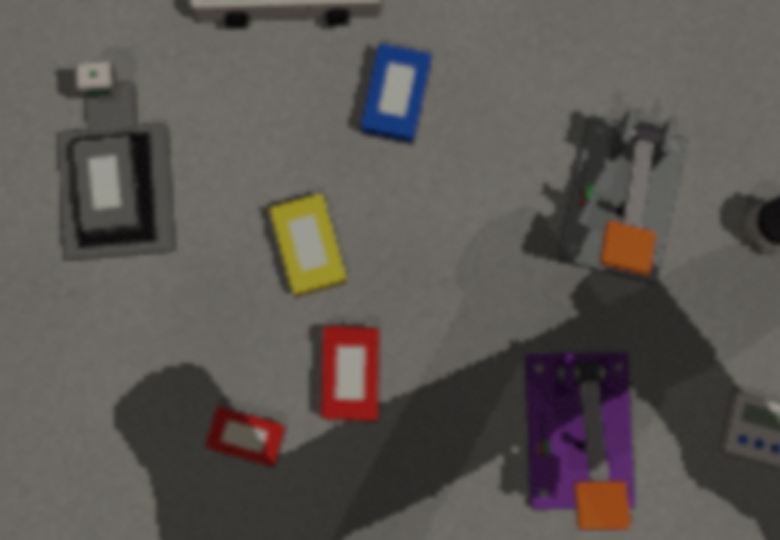

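Red at crop (350,372) measures 87 x 54 mm, so it is the larger one. The other at (245,436) is 68 x 42 mm. Next come the stage, then a move planner that only prints suggestions.

```bash
cat >> h.py <<'E'
def plan(target,yaw_y,n=None,step=40,start=None):
    """target mm; yaw_y = world angle deg of tool y (mod 180). tool down. prints rows."""
    p,q=fk(); p=p*1000
    if start is not None: p=np.array(start[:3],float)
    M=q.as_matrix()
    best=None
    cur=np.degrees(np.arctan2(M[1,1],M[0,1]))
    d=(yaw_y-cur+90)%180-90
    a=np.radians(cur+d)
    y=np.array([np.cos(a),np.sin(a),0]);z=np.array([0,0,-1.]);x=np.cross(y,z)
    G=R.from_matrix(np.stack([x,y,z],1))
    rv=(q.inv()*G).as_rotvec(degrees=True)
    delta=np.array(target)-p
    k=n or int(max(np.ceil(np.linalg.norm(delta)/step),np.ceil(np.abs(rv).max()/8.0),1))
    print("at",np.round(p,1),"delta",np.round(delta,1),"rv",np.round(rv,2),"n",k)
    qq=q; pos=p.copy(); T=[];D=[]
    for i in range(k):
        want=p+delta*(i+1)/k
        t=np.round(qq.inv().apply(want-pos),0 if i<k-1 else 1); pos=pos+qq.apply(t); T.append(t.tolist())
        dr=np.round(rv/k,2); qq=qq*R.from_rotvec(dr,degrees=True); D.append(dr.tolist())
    for i in range(0,k,5): print('travel',T[i:i+5],'dr',D[i:i+5])
    print("ends",np.round(pos,1))
E
python3 - <<'E'
from h import *
im=cv2.imread("pics/top0.png"); d=np.load("top0.npy"); p=imaging.camera_params("top")
P=cloud(d,p)[170:260,200:280]; z=P[...,2]
m=((z>0.012)&(z<0.030)).astype(np.uint8); n,l,st,c=cv2.connectedComponentsWithStats(m)
i=1+np.argmax(st[1:,4]); q=P[l==i]; print(rect(q),len(q),np.median(q[:,2]))
q2=P[(z>0.012)&(z<0.062)]; q2=q2[(q2[:,0]<0.69)]; print(rect(q2))
m=(z>0.085)&(z<0.12); print("mast",P[m].mean(0) if m.any() else None)
m=(z>0.0)&(z>0.07); print("mast",P[m].mean(0), P[m].min(0),P[m].max(0))
plan([434,6.5,150],87.8)
E
```

```text
(array([642.9, 234.7]), array([171.7, 109.2]), 3.7) 780 0.016177055273687402
(array([623.8, 233.4]), array([134.5, 109.3]), 2.9)
mast [0.71403736 0.23778976 0.09847598]
mast [0.66273423 0.2048238  0.27352898] [ 0.33020477 -0.00550228  0.07367376] [0.72948172 0.2555967  1.43946234]
at [ 207.1 -589.6  231.2] delta [226.9 596.1 -81.2] rv [ 2.000e-02 -1.000e-02  2.156e+01] n 17
travel [[-24.0, 29.0, 5.0], [-24.0, 29.0, 5.0], [-23.0, 30.0, 4.0], [-22.0, 30.0, 5.0], [-22.0, 30.0, 5.0]] dr [[0.0, -0.0, 1.27], [0.0, -0.0, 1.27], [0.0, -0.0, 1.27], [0.0, -0.0, 1.27], [0.0, -0.0, 1.27]]
travel [[-20.0, 32.0, 5.0], [-21.0, 31.0, 4.0], [-19.0, 32.0, 5.0], [-19.0, 33.0, 5.0], [-18.0, 33.0, 5.0]] dr [[0.0, -0.0, 1.27], [0.0, -0.0, 1.27], [0.0, -0.0, 1.27], [0.0, -0.0, 1.27], [0.0, -0.0, 1.27]]
travel [[-17.0, 33.0, 5.0], [-17.0, 34.0, 4.0], [-16.0, 34.0, 5.0], [-15.0, 34.0, 5.0], [-14.0, 35.0, 5.0]] dr [[0.0, -0.0, 1.27], [0.0, -0.0, 1.27], [0.0, -0.0, 1.27], [0.0, -0.0, 1.27], [0.0, -0.0, 1.27]]
travel [[-14.0, 35.0, 5.0], [-12.4, 34.9, 4.3]] dr [[0.0, -0.0, 1.27], [0.0, -0.0, 1.27]]
ends [434.    6.5 150. ]
```

Grey at about (622,237) is on the stage, whose centre is near (623,235), and it is turned 3–5°. Moving above red, staying high at first.

```bash
python3 -m handwheel '{"travel":[[-24,29,0],[-24,29,0],[-23,30,0],[-22,30,0],[-22,30,0]],"dr":[[0,0,1.27],[0,0,1.27],[0,0,1.27],[0,0,1.27],[0,0,1.27]]}' 0 && python3 -m handwheel '{"travel":[[-20,32,0],[-21,31,0],[-19,32,0],[-19,33,0],[-18,33,0]],"dr":[[0,0,1.27],[0,0,1.27],[0,0,1.27],[0,0,1.27],[0,0,1.27]]}' && python3 -m handwheel '{"travel":[[-17,33,5],[-17,34,5],[-16,34,5],[-15,34,5],[-14,35,5]],"dr":[[0,0,1.27],[0,0,1.27],[0,0,1.27],[0,0,1.27],[0,0,1.27]]}' && python3 -m handwheel '{"travel":[[-14,35,5],[-12.4,35,5],[0,0,0],[0,0,0],[0,0,0]],"dr":[[0,0,1.27],[0,0,1.27],[0,0,0],[0,0,0],[0,0,0]]}'
python3 - <<'E'
from h import *
im,d=imaging.get_image("wrist"); p=imaging.camera_params("wrist"); cv2.imwrite("pics/w1.png",im); np.save("w1.npy",d)
print(p["fov_y"]); P=cloud(d,p); z=P[...,2]
hsv=cv2.cvtColor(im,cv2.COLOR_BGR2HSV)
m=((z>0.031)&(z<0.038)&(d>0)).astype(np.uint8); n,l,st,c=cv2.connectedComponentsWithStats(m)
for i in range(1,n):
    if st[i,4]>800: print(np.round(c[i]),st[i,4],rect(P[l==i]),np.median(z[l==i]))
print(fk()[0])
E
```

```text
t: 0.9
position: [0.2746, -0.4133, 0.2314]
orientation: [-0.113, 0.994, -0.0, 0.0]
contact_force: [0.5, 0.1, 0.2]
finger_gap: 1.0
t: 1.4
position: [0.3409, -0.2372, 0.2316]
orientation: [-0.057, 0.998, -0.0, 0.0]
contact_force: [0.9, 0.2, 0.0]
finger_gap: 0.998
t: 1.9
position: [0.4076, -0.0618, 0.2065]
orientation: [-0.002, 1.0, 0.0, 0.001]
contact_force: [1.8, -0.2, 0.1]
finger_gap: 1.004
t: 2.4
position: [0.4337, 0.006, 0.1964]
orientation: [0.02, 1.0, -0.0, -0.0]
contact_force: [-0.3, -0.4, -0.7]
finger_gap: 0.998
67.93672126455611
[325. 214.] 5809 (array([433.7,   6.8]), array([87.6, 54.1]), -2.9) 0.034442605305807505
[367. 336.] 4151 (array([560.3,  44.2]), array([89.7, 53.9]), 14.5) 0.03436324907000965
[0.4336914 0.0057739 0.1964963]
```

View pics/w1.png

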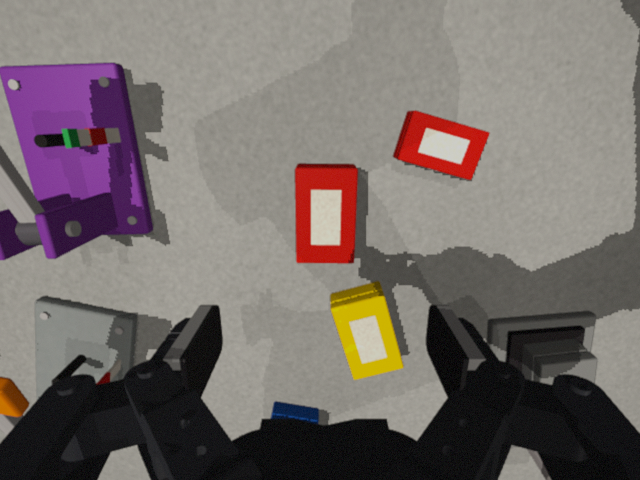

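The wrist view shows the large red case at (326,213) and the small one at (441,145). Red measures (433.7, 6.8) at -2.5°, in agreement with the top view. Descending and gripping.

```bash
python3 -m handwheel '{"travel":[[0,1,40],[0,0,40],[0,0,40],[0,0,30],[0,0,20]],"dr":[[0,0,0],[0,0,0],[0,0,0],[0,0,0],[0,0,0]]}' 0 && python3 -m handwheel '{"travel":[[0,0,14],[0,0,7],[0,0,0],[0,0,0],[0,0,0]],"dr":[[0,0,0],[0,0,0],[0,0,0],[0,0,0],[0,0,0]]}' && python3 -m handwheel '{"travel":[[0,0,0],[0,0,0],[0,0,0],[0,0,0],[0,0,0]],"dr":[[0,0,0],[0,0,0],[0,0,0],[0,0,0],[0,0,0]]}' 1 40 && python3 -m handwheel '{"travel":[[0,0,0],[0,0,0],[0,0,0],[0,0,0],[0,0,0]],"dr":[[0,0,0],[0,0,0],[0,0,0],[0,0,0],[0,0,0]]}'
```

```text
t: 2.95
position: [0.4329, 0.0061, 0.0247]
orientation: [0.021, 1.0, -0.0, -0.001]
contact_force: [-0.2, 0.4, 0.7]
finger_gap: 1.001
t: 3.45
position: [0.4348, 0.0076, 0.0062]
orientation: [0.02, 1.0, 0.0, 0.001]
contact_force: [0.7, -0.2, 0.7]
finger_gap: 1.003
t: 3.95
position: [0.4344, 0.0077, 0.0059]
orientation: [0.019, 1.0, 0.0, 0.0]
contact_force: [-0.9, -0.4, 5.4]
finger_gap: 0.625
t: 4.45
position: [0.4344, 0.0077, 0.0059]
orientation: [0.019, 1.0, 0.0, 0.0]
contact_force: [-1.1, 1.1, 5.9]
finger_gap: 0.621
```

```bash
python3 -m handwheel '{"travel":[[0,0,-20],[0,0,-40],[0,0,-40],[0,0,-40],[0,0,-40]],"dr":[[0,0,0],[0,0,0],[0,0,0],[0,0,0],[0,0,0]]}' && python3 -m handwheel '{"travel":[[-10,10,-20],[-25,20,0],[-25,20,0],[-25,20,0],[-20,20,0]],"dr":[[0,0,0],[0,0,0],[0,0,0],[0,0,0],[0,0,0]]}' && python3 -m handwheel '{"travel":[[-20,20,0],[-15,20,0],[0,0,0],[0,0,0],[0,0,0]],"dr":[[0,0,0],[0,0,0],[0,0,0],[0,0,0],[0,0,0]]}'
python3 - <<'E'
from h import *
im,d=imaging.get_image("wrist"); p=imaging.camera_params("wrist"); cv2.imwrite("pics/w2.png",im); np.save("w2.npy",d)
P=cloud(d,p); z=P[...,2]
for lo,hi in [(0.050,0.058),(.095,.105),(.017,.023)]:
  m=((z>lo)&(z<hi)&(d>0)).astype(np.uint8); n,l,st,c=cv2.connectedComponentsWithStats(m)
  for i in range(1,n):
    if st[i,4]>300: print(np.round(c[i]),st[i,4],rect(P[l==i]),np.median(z[l==i]))
E
```

```text
t: 4.95
position: [0.4331, 0.0074, 0.1866]
orientation: [0.02, 1.0, 0.0, -0.001]
contact_force: [1.1, 0.1, -1.4]
finger_gap: 0.623
t: 5.45
position: [0.543, 0.0941, 0.2045]
orientation: [0.02, 1.0, -0.0, -0.001]
contact_force: [-0.0, -0.6, -2.0]
finger_gap: 0.627
t: 5.95
position: [0.5781, 0.1315, 0.2047]
orientation: [0.02, 1.0, -0.0, -0.001]
contact_force: [-0.2, 0.7, -2.3]
finger_gap: 0.624
[445. 260.] 5638 (array([622.2, 237.3]), array([88.4, 54.2]), 5.3) 0.05464542616096832
[185. 440.] 412 (array([829.7, -23.4]), array([74.2, 22.2]), -1.9) 0.05499002493588487
[469. 458.] 1508 (array([853.6, 279.2]), array([58. , 47.7]), 1.2) 0.05557767333303257
[419. 224.] 1783 (array([623.1, 234.7]), array([110.3,  76.2]), 3.2) 0.02059926393028233
[174. 314.] 302 (array([691. , -25.3]), array([83.6, 41.3]), 25.5) 0.019896388398634002
[598. 392.] 334 (array([799.7, 431.6]), array([94.6,  3.4]), 89.9) 0.01988844376996468
```

View pics/w2.png

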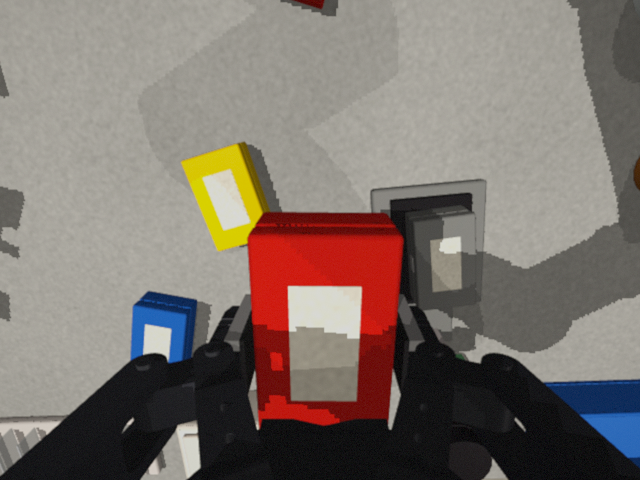

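```bash
python3 - <<'E'
from h import *
p=imaging.camera_params("wrist"); d=np.load("w2.npy");P=cloud(d,p); z=P[...,2]
im=cv2.imread("pics/w2.png"); u=P[:430,250:405]; zz=u[...,2]
m=(zz>0.222)&(zz<0.245)&(np.arange(430)[:,None]>225)
q=u[m]; print(rect(q)); 
A=np.c_[q[:,:2]-q[:,:2].mean(0),np.ones(len(q))]; print(np.linalg.lstsq(A,q[:,2],rcond=None)[0], fk()[0])
plan([622.8,237.5,100],95.4)
E
```

```text
(array([575.8, 133.2]), array([85.6, 60.8]), -0.7)
[0.01559601 0.00404733 0.23338854] [0.57820966 0.13133441 0.20508384]
at [578.2 131.3 205.1] delta [  44.6  106.2 -105.1] rv [-0.01 -0.06 -7.66] n 4
travel [[-10.0, 27.0, 26.0], [-11.0, 27.0, 27.0], [-12.0, 26.0, 26.0], [-12.8, 25.6, 26.0]] dr [[-0.0, -0.01, -1.92], [-0.0, -0.01, -1.92], [-0.0, -0.01, -1.92], [-0.0, -0.01, -1.92]]
ends [622.8 237.5 100. ]
```

```bash
python3 -m handwheel '{"travel":[[-10,27,0],[-11,27,0],[-12,26,10],[-12.8,25.6,20],[0,0,20]],"dr":[[0,0,-1.92],[0,0,-1.92],[0,0,-1.92],[0,0,-1.92],[0,0,0]]}' && python3 -m handwheel '{"travel":[[0,0,30],[0,0,20],[0,0,10],[0,0,0],[0,0,0]],"dr":[[0,0,0],[0,0,0],[0,0,0],[0,0,0],[0,0,0]]}'
python3 - <<'E'
from h import *
im,d=imaging.get_image("wrist");cv2.imwrite("pics/w3.png",im)
plan([623.0,237.4,61],95.4)
E
```

```text
t: 6.5
position: [0.6247, 0.2407, 0.1549]
orientation: [-0.049, 0.999, 0.001, 0.001]
contact_force: [-0.8, -0.4, -2.5]
finger_gap: 0.624
t: 7.0
position: [0.6244, 0.2382, 0.0966]
orientation: [-0.048, 0.999, 0.0, 0.001]
contact_force: [0.6, 0.5, -1.7]
finger_gap: 0.624
at [624.6 238.4  97.1] delta [ -1.6  -1.  -36.1] rv [0.06 0.16 0.05] n 1
travel [[1.8, -0.9, 36.1]] dr [[0.06, 0.16, 0.05]]
ends [623.  237.4  61. ]
```

View pics/w3.png

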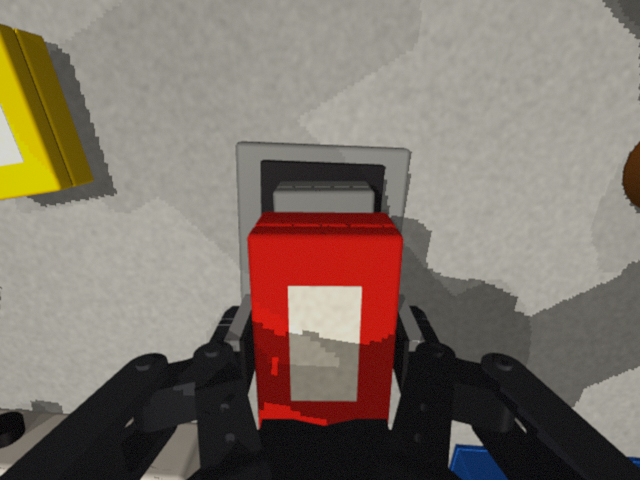

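Red at (325,310) sits centred over grey at (325,190), and they look parallel. Lowering.

```bash
python3 -m handwheel '{"travel":[[1.8,-0.9,15],[0,0,12],[0,0,6],[0,0,2.5],[0,0,0]],"dr":[[0,0,0],[0,0,0],[0,0,0],[0,0,0],[0,0,0]]}' && python3 -m handwheel '{"travel":[[0,0,1],[0,0,0],[0,0,0],[0,0,0],[0,0,0]],"dr":[[0,0,0],[0,0,0],[0,0,0],[0,0,0],[0,0,0]]}'
python3 - <<'E'
from h import *
plan([623.0,237.4,61],95.4)
E
```

```text
t: 7.55
position: [0.6224, 0.2373, 0.0603]
orientation: [-0.048, 0.999, 0.0, 0.0]
contact_force: [1.1, 1.0, -1.4]
finger_gap: 0.625
t: 8.05
position: [0.6226, 0.2374, 0.06]
orientation: [-0.048, 0.999, 0.0, 0.001]
contact_force: [-1.4, -0.3, 6.0]
finger_gap: 0.623
at [622.6 237.4  60. ] delta [ 0.4 -0.   1. ] rv [0.03 0.11 0.06] n 1
travel [[-0.4, -0.1, -1.0]] dr [[0.03, 0.11, 0.06]]
ends [623.  237.4  61. ]
```

```bash
python3 -m handwheel '{"travel":[[0,0,0],[0,0,0],[0,0,0],[0,0,0],[0,0,0]],"dr":[[0,0,0],[0,0,0],[0,0,0],[0,0,0],[0,0,0]]}' 0 && python3 -m handwheel '{"travel":[[0,0,-10],[0,0,-30],[0,0,-40],[0,0,-40],[0,0,-30]],"dr":[[0,0,0],[0,0,0],[0,0,0],[0,0,0],[0,0,0]]}'
python3 - <<'E'
from h import *
im,d=imaging.get_image("wrist"); p=imaging.camera_params("wrist"); cv2.imwrite("pics/w4.png",im)
P=cloud(d,p); z=P[...,2]
for lo,hi in [(0.084,0.092)]:
  m=((z>lo)&(z<hi)&(d>0)).astype(np.uint8); n,l,st,c=cv2.connectedComponentsWithStats(m)
  for i in range(1,n):
    if st[i,4]>300: print(np.round(c[i]),st[i,4],rect(P[l==i]),np.median(z[l==i]))
plan([711,-46.9,200],76.3)
E
```

```text
t: 8.55
position: [0.6219, 0.237, 0.0585]
orientation: [-0.047, 0.999, -0.0, -0.0]
contact_force: [0.3, 0.0, 0.3]
finger_gap: 0.998
t: 9.05
position: [0.6227, 0.2373, 0.2129]
orientation: [-0.048, 0.999, 0.001, 0.002]
contact_force: [0.3, 0.4, -0.1]
finger_gap: 0.998
[595. 157.] 669 (array([553.6, 442.1]), array([59.1, 26.7]), -6.1) 0.08843938178727073
at [625.2 238.1 218.8] delta [  85.8 -285.   -18.8] rv [ 0.35  0.73 19.21] n 8
travel [[-7.0, -37.0, 2.0], [-9.0, -36.0, 3.0], [-10.0, -35.0, 2.0], [-12.0, -36.0, 2.0], [-13.0, -35.0, 3.0]] dr [[0.04, 0.09, 2.4], [0.04, 0.09, 2.4], [0.04, 0.09, 2.4], [0.04, 0.09, 2.4], [0.04, 0.09, 2.4]]
travel [[-15.0, -34.0, 2.0], [-16.0, -33.0, 2.0], [-17.4, -33.1, 2.6]] dr [[0.04, 0.09, 2.4], [0.04, 0.09, 2.4], [0.04, 0.09, 2.4]]
ends [711.  -46.9 200. ]
```

View pics/w4.png

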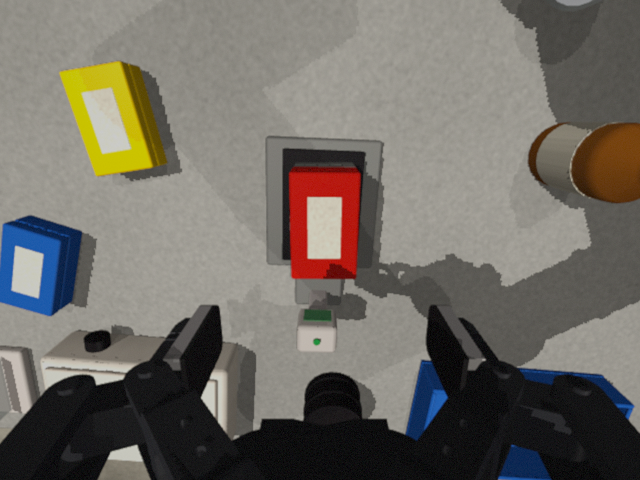

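Red lies on grey at (325,222). The arm was still moving, so I'll measure again now that it has settled.

```bash
cat >> h.py <<'E'
def look(name,bands,cam="wrist",minpx=300):
    im,d=imaging.get_image(cam); p=imaging.camera_params(cam); cv2.imwrite(f"pics/{name}.png",im); np.save(f"{name}.npy",d)
    P=cloud(d,p); z=P[...,2]
    for lo,hi in bands:
        m=((z>lo)&(z<hi)&(d>0)).astype(np.uint8); n,l,st,c=cv2.connectedComponentsWithStats(m)
        for i in range(1,n):
            if st[i,4]>minpx: print((lo,hi),np.round(c[i]),st[i,4],rect(P[l==i]),np.round(np.median(z[l==i]),4))
    return im,d,P
E
python3 - <<'E'
from h import *
look("w5",[(.08,.096)])
look("t5",[(.08,.096),(.028,.041)],"top",200)
plan([711,-46.9,200],76.3)
E
```

```text
(0.08, 0.096) [603. 156.] 2230 (array([553.7, 448.5]), array([58.8, 40. ]), 14.8) 0.0891
(0.08, 0.096) [322. 217.] 7156 (array([621.5, 237.4]), array([88.1, 54.1]), 4.8) 0.0858
(0.08, 0.096) [316. 314.] 456 (array([704.8, 240.1]), array([34.3,  9.8]), 84.5) 0.0891
(0.08, 0.096) [233. 210.] 544 (array([618.5, 235.5]), array([82.4, 54.5]), 5.0) 0.0881
(0.08, 0.096) [534. 236.] 4259 (array([ 517.6, -600. ]), array([220.5, 156.6]), -83.2) 0.0901
(0.08, 0.096) [ 34. 335.] 418 (array([310.9, 784.2]), array([314.8, 157.9]), 7.7) 0.0872
(0.028, 0.041) [332. 180.] 523 (array([709.9, -47.5]), array([89.5, 54. ]), -13.5) 0.034
(0.028, 0.041) [302. 231.] 532 (array([560.5,  43.9]), array([89.3, 53.7]), 14.4) 0.0341
at [623.2 237.8 213. ] delta [  87.8 -284.7  -13. ] rv [ 0.24  0.34 19.16] n 8
travel [[-8.0, -36.0, 2.0], [-9.0, -37.0, 1.0], [-10.0, -35.0, 2.0], [-12.0, -36.0, 1.0], [-14.0, -34.0, 2.0]] dr [[0.03, 0.04, 2.39], [0.03, 0.04, 2.39], [0.03, 0.04, 2.39], [0.03, 0.04, 2.39], [0.03, 0.04, 2.39]]
travel [[-15.0, -34.0, 2.0], [-16.0, -34.0, 1.0], [-17.6, -32.7, 1.7]] dr [[0.03, 0.04, 2.39], [0.03, 0.04, 2.39], [0.03, 0.04, 2.39]]
ends [710.9 -46.9 200. ]
```

Red on grey is within 1 mm and 0.5°. Now moving to blue.

```bash
python3 -m handwheel '{"travel":[[-8,-36,2],[-9,-37,1],[-10,-35,2],[-12,-36,1],[-14,-34,2]],"dr":[[0,0,2.39],[0,0,2.39],[0,0,2.39],[0,0,2.39],[0,0,2.39]]}' && python3 -m handwheel '{"travel":[[-15,-34,2],[-16,-34,1],[-17.6,-32.7,2],[0,0,0],[0,0,0]],"dr":[[0,0,2.39],[0,0,2.39],[0,0,2.39],[0,0,0],[0,0,0]]}' && python3 - <<'E'
from h import *
look("w6",[(.030,.039)])
plan([710.5,-47.2,5.8],76.4,n=5)
E
```

```text
t: 9.7
position: [0.6768, 0.0579, 0.1999]
orientation: [0.058, 0.998, -0.0, -0.001]
contact_force: [-0.1, 0.9, -0.1]
finger_gap: 1.0
t: 10.2
position: [0.709, -0.0487, 0.1944]
orientation: [0.12, 0.993, -0.0, -0.001]
contact_force: [-0.8, 1.5, 0.7]
finger_gap: 1.003
(0.03, 0.039) [406.  29.] 4741 (array([575.1,  49. ]), array([58.7, 54.3]), 14.1) 0.0347
(0.03, 0.039) [632.  45.] 883 (array([634.4, 213. ]), array([68.4,  4.2]), 4.8) 0.0344
(0.03, 0.039) [327. 215.] 5896 (array([710.5, -45.3]), array([87.6, 54.1]), -13.9) 0.0349
(0.03, 0.039) [459. 274.] 1240 (array([789. ,  59.7]), array([187.5,  17.6]), -88.6) 0.0352
at [709.1 -47.6 194.8] delta [   1.4    0.4 -189. ] rv [-0.02 -0.1  -0.09] n 5
travel [[-0.0, 0.0, 38.0], [-1.0, 0.0, 38.0], [0.0, 0.0, 37.0], [-0.0, 1.0, 38.0], [-0.5, -0.2, 38.0]] dr [[-0.0, -0.02, -0.02], [-0.0, -0.02, -0.02], [-0.0, -0.02, -0.02], [-0.0, -0.02, -0.02], [-0.0, -0.02, -0.02]]
ends [710.5 -47.2   5.8]
```

View pics/w6.png

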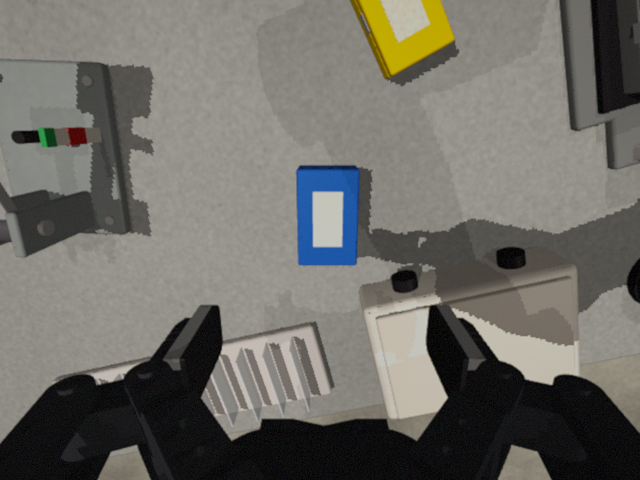

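Blue is at (327,215) → (710.5,-46.3), -13.8°, with clear space around it. Gripping.

```bash
python3 -m handwheel '{"travel":[[-1,1,40],[0,0,40],[0,0,40],[0,0,30],[0,0,20]],"dr":[[0,0,0],[0,0,0],[0,0,0],[0,0,0],[0,0,0]]}' 0 && python3 -m handwheel '{"travel":[[0,0,12],[0,0,6.5],[0,0,0],[0,0,0],[0,0,0]],"dr":[[0,0,0],[0,0,0],[0,0,0],[0,0,0],[0,0,0]]}' && python3 -m handwheel '{"travel":[[0,0,0],[0,0,0],[0,0,0],[0,0,0],[0,0,0]],"dr":[[0,0,0],[0,0,0],[0,0,0],[0,0,0],[0,0,0]]}' 1 40 && python3 -m handwheel '{"travel":[[0,0,0],[0,0,0],[0,0,-5],[0,0,-20],[0,0,-40]],"dr":[[0,0,0],[0,0,0],[0,0,0],[0,0,0],[0,0,0]]}'
```

```text
t: 10.75
position: [0.7089, -0.0452, 0.0227]
orientation: [0.118, 0.993, -0.0, -0.002]
contact_force: [0.3, -0.8, -0.5]
finger_gap: 0.998
t: 11.25
position: [0.7118, -0.0467, 0.0089]
orientation: [0.119, 0.993, 0.0, 0.001]
contact_force: [0.3, -0.1, 0.4]
finger_gap: 1.0
t: 11.75
position: [0.7113, -0.0469, 0.0082]
orientation: [0.119, 0.993, 0.0, 0.001]
contact_force: [-0.8, 0.2, 3.6]
finger_gap: 0.623
t: 12.25
position: [0.707, -0.047, 0.0673]
orientation: [0.12, 0.993, -0.001, -0.006]
contact_force: [0.5, 0.1, -1.9]
finger_gap: 0.623
```

```bash
python3 -m handwheel '{"travel":[[0,0,-40],[0,0,-40],[0,0,-40],[0,0,-25],[0,0,0]],"dr":[[0,0,0],[0,0,0],[0,0,0],[0,0,0],[0,0,0]]}' && python3 - <<'E'
from h import *
plan([622.3,237.4,200],94.9,n=9)
E
```

```text
t: 12.75
position: [0.7125, -0.047, 0.2218]
orientation: [0.119, 0.993, 0.001, 0.004]
contact_force: [0.1, 0.2, -0.8]
finger_gap: 0.625
at [712.5 -47.  221.8] delta [-90.2 284.4 -21.8] rv [  0.06   0.46 -18.56] n 9
travel [[17.0, 28.0, 2.0], [16.0, 29.0, 3.0], [16.0, 30.0, 2.0], [14.0, 30.0, 2.0], [13.0, 30.0, 3.0]] dr [[0.01, 0.05, -2.06], [0.01, 0.05, -2.06], [0.01, 0.05, -2.06], [0.01, 0.05, -2.06], [0.01, 0.05, -2.06]]
travel [[11.0, 31.0, 2.0], [11.0, 32.0, 3.0], [10.0, 31.0, 2.0], [8.3, 32.4, 2.5]] dr [[0.01, 0.05, -2.06], [0.01, 0.05, -2.06], [0.01, 0.05, -2.06], [0.01, 0.05, -2.06]]
ends [622.3 237.4 200. ]
```

```bash
python3 -m handwheel '{"travel":[[17,28,2],[16,29,2],[16,30,2],[14,30,2],[13,30,2]],"dr":[[0,0,-2.06],[0,0,-2.06],[0,0,-2.06],[0,0,-2.06],[0,0,-2.06]]}' && python3 -m handwheel '{"travel":[[11,31,2],[11,32,2],[10,31,2],[8.3,32.4,2],[0,0,0]],"dr":[[0,0,-2.06],[0,0,-2.06],[0,0,-2.06],[0,0,-2.06],[0,0,0]]}' && python3 -m handwheel '{"travel":[[0,0,20],[0,0,20],[0,0,15],[0,0,0],[0,0,0]],"dr":[[0,0,0],[0,0,0],[0,0,0],[0,0,0],[0,0,0]]}' && python3 - <<'E'
from h import *
im,d,P=look("w7",[(.080,.090)])
plan([622.3,237.4,97],94.9,n=5)
E
```

```text
t: 13.25
position: [0.6583, 0.1118, 0.2041]
orientation: [0.029, 1.0, -0.001, -0.003]
contact_force: [0.1, 0.1, -1.2]
finger_gap: 0.624
t: 13.75
position: [0.618, 0.2406, 0.1958]
orientation: [-0.045, 0.999, -0.001, -0.003]
contact_force: [-0.9, -0.1, -2.5]
finger_gap: 0.628
t: 14.25
position: [0.6202, 0.2367, 0.1431]
orientation: [-0.042, 0.999, -0.001, -0.001]
contact_force: [-0.0, 0.4, -0.5]
finger_gap: 0.628
(0.08, 0.09) [324. 200.] 1544 (array([583.6, 234.4]), array([53.7,  9.4]), -85.1) 0.089
at [620.8 237.2 144.2] delta [  1.5   0.2 -47.2] rv [-0.02 -0.01 -0.06] n 5
travel [[-0.0, 0.0, 9.0], [-1.0, 0.0, 10.0], [0.0, 0.0, 9.0], [-0.0, 0.0, 10.0], [-0.5, 0.1, 9.2]] dr [[-0.0, -0.0, -0.01], [-0.0, -0.0, -0.01], [-0.0, -0.0, -0.01], [-0.0, -0.0, -0.01], [-0.0, -0.0, -0.01]]
ends [622.3 237.4  97. ]
```

View pics/w7.png

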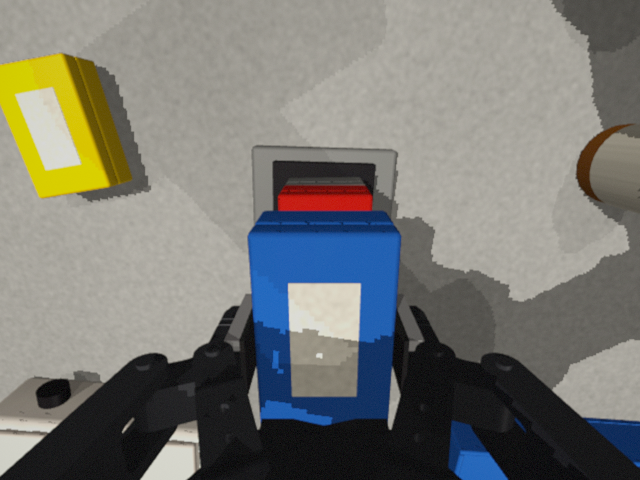

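Blue at (325,310) is centred over red at (325,195). Lowering to TCP z of about 96.5 mm.

```bash
python3 -m handwheel '{"travel":[[-1,0,15],[0,0,15],[0,0,10],[0,0,4],[0,0,0]],"dr":[[0,0,0],[0,0,0],[0,0,0],[0,0,0],[0,0,0]]}' && python3 -m handwheel '{"travel":[[0,0,1.5],[0,0,1],[0,0,0],[0,0,0],[0,0,0]],"dr":[[0,0,0],[0,0,0],[0,0,0],[0,0,0],[0,0,0]]}'
python3 - <<'E'
from h import *
plan([622.3,237.4,97],94.9,n=5)
E
```

```text
t: 14.8
position: [0.6214, 0.2374, 0.0996]
orientation: [-0.042, 0.999, -0.0, -0.0]
contact_force: [-0.2, -0.1, -2.1]
finger_gap: 0.626
t: 15.3
position: [0.6216, 0.2376, 0.0981]
orientation: [-0.042, 0.999, 0.0, 0.0]
contact_force: [-0.6, -0.2, -1.9]
finger_gap: 0.621
at [621.6 237.6  98.1] delta [ 0.7 -0.2 -1.1] rv [ 0.01  0.03 -0.03] n 5
travel [[-0.0, -0.0, 0.0], [-0.0, -0.0, 0.0], [-0.0, -0.0, 1.0], [-1.0, -0.0, -0.0], [0.4, -0.3, 0.1]] dr [[0.0, 0.01, -0.01], [0.0, 0.01, -0.01], [0.0, 0.01, -0.01], [0.0, 0.01, -0.01], [0.0, 0.01, -0.01]]
ends [622.3 237.4  97. ]
```

```bash
python3 -m handwheel '{"travel":[[-0.5,0,0.7],[0,0,0.7],[0,0,0.5],[0,0,0],[0,0,0]],"dr":[[0,0,0],[0,0,0],[0,0,0],[0,0,0],[0,0,0]]}'
```

```text
t: 15.8
position: [0.6221, 0.2376, 0.0962]
orientation: [-0.043, 0.999, 0.0, 0.0]
contact_force: [-0.7, 0.1, -0.2]
finger_gap: 0.627
```

Light contact has begun. Releasing and rising.

```bash
python3 -m handwheel '{"travel":[[0,0,0.3],[0,0,0],[0,0,0],[0,0,0],[0,0,0]],"dr":[[0,0,0],[0,0,0],[0,0,0],[0,0,0],[0,0,0]]}' 0 && python3 -m handwheel '{"travel":[[0,0,-10],[0,0,-30],[0,0,-40],[0,0,-30],[0,0,-10]],"dr":[[0,0,0],[0,0,0],[0,0,0],[0,0,0],[0,0,0]]}' && python3 -m handwheel '{"travel":[[0,0,0],[0,0,0],[0,0,0],[0,0,0],[0,0,0]],"dr":[[0,0,0],[0,0,0],[0,0,0],[0,0,0],[0,0,0]]}'
python3 - <<'E'
from h import *
im,d,P=look("w8",[(.115,.128)])
im,d,P=look("t8",[(.115,.128)],"top")
# lever: points above bench around the grey pedestal
b=P[165:250,370:440]; z=b[...,2]
m=(z>.085)&(z<.16); q=b[m]; print("lever high pts",rect(q),q.min(0),q.max(0))
cv2.imwrite("pics/lev.png",cv2.resize(im[160:260,360:460],None,fx=6,fy=6,interpolation=cv2.INTER_CUBIC))
m=(z>.006)&(z<.03); print("foot",rect(b[m]),np.median(z[m]))
E
```

```text
t: 16.3
position: [0.6221, 0.2377, 0.0956]
orientation: [-0.042, 0.999, 0.0, 0.0]
contact_force: [-0.4, -0.1, 0.3]
finger_gap: 1.004
t: 16.8
position: [0.6238, 0.2384, 0.2212]
orientation: [-0.043, 0.999, 0.002, 0.004]
contact_force: [0.2, 0.2, 1.8]
finger_gap: 0.999
t: 17.3
position: [0.6218, 0.2375, 0.2144]
orientation: [-0.042, 0.999, -0.001, -0.001]
contact_force: [-0.4, -0.8, 0.1]
finger_gap: 1.001
(0.115, 0.128) [324. 237.] 9281 (array([621.8, 237.6]), array([88.4, 54.1]), 4.6) 0.1227
(0.115, 0.128) [231. 209.] 490 (array([612.6, 235.7]), array([71.5, 55.5]), 3.8) 0.1221
lever high pts (array([ 587.3, -263.2]), array([158.4,  46.6]), -15.9) [ 0.50688034 -0.30567158  0.08512359] [ 0.66841576 -0.22177125  0.14467675]
foot (array([ 629.9, -260.9]), array([257.1, 205.4]), -3.7) 0.01368072214672511
```

View pics/w8.png

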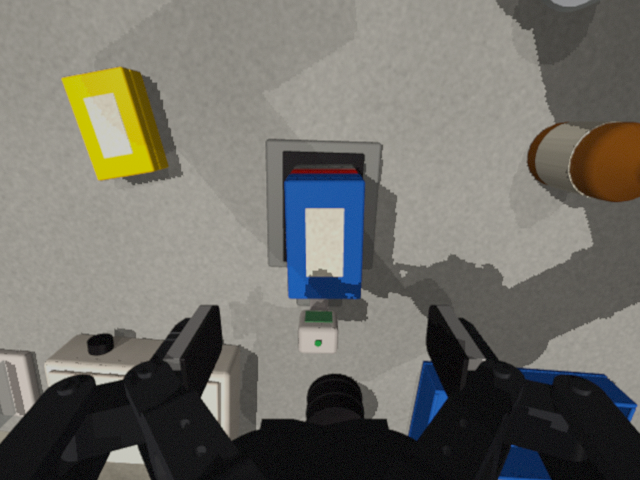

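View pics/lev.png

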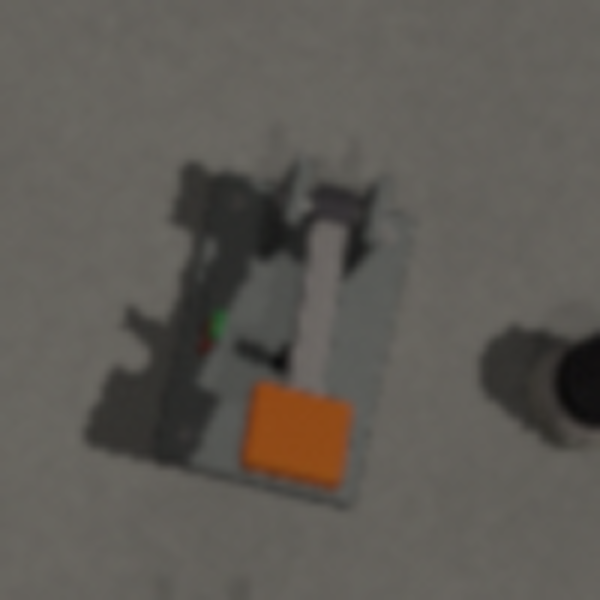

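The column is good: blue at (621.8,237.6), 4.6°, top z 0.122. In the lever crop, the grey pedestal's pad is at (297,433) with the bar at about -15°. Moving above the pad with the fingers shutting.

```bash
python3 - <<'E'
from h import *
plan([540,-235,225],74.5,n=14)
E
```

```text
at [621.9 237.6 214.9] delta [ -81.9 -472.6   10.1] rv [-0.04 -0.05 20.37] n 14
travel [[9.0, -33.0, -1.0], [8.0, -33.0, -0.0], [7.0, -34.0, -1.0], [6.0, -34.0, -1.0], [5.0, -34.0, -0.0]] dr [[-0.0, -0.0, 1.45], [-0.0, -0.0, 1.45], [-0.0, -0.0, 1.45], [-0.0, -0.0, 1.45], [-0.0, -0.0, 1.45]]
travel [[4.0, -33.0, -1.0], [4.0, -35.0, -1.0], [3.0, -34.0, -1.0], [2.0, -34.0, -0.0], [1.0, -34.0, -1.0]] dr [[-0.0, -0.0, 1.45], [-0.0, -0.0, 1.45], [-0.0, -0.0, 1.45], [-0.0, -0.0, 1.45], [-0.0, -0.0, 1.45]]
travel [[-0.0, -34.0, -1.0], [-1.0, -35.0, -0.0], [-2.0, -34.0, -1.0], [-2.1, -34.0, -0.7]] dr [[-0.0, -0.0, 1.45], [-0.0, -0.0, 1.45], [-0.0, -0.0, 1.45], [-0.0, -0.0, 1.45]]
ends [ 540. -235.  225.]
```

```bash
python3 -m handwheel '{"travel":[[9,-33,-1],[8,-33,-1],[7,-34,-1],[6,-34,-1],[5,-34,-1]],"dr":[[0,0,1.45],[0,0,1.45],[0,0,1.45],[0,0,1.45],[0,0,1.45]]}' && python3 -m handwheel '{"travel":[[4,-33,-1],[4,-35,-1],[3,-34,-1],[2,-34,-1],[1,-34,-1]],"dr":[[0,0,1.45],[0,0,1.45],[0,0,1.45],[0,0,1.45],[0,0,1.45]]}' 1 40 && python3 -m handwheel '{"travel":[[0,-34,-1],[-1,-35,0],[-2,-34,-1],[-2,-34,0],[0,0,0]],"dr":[[0,0,1.45],[0,0,1.45],[0,0,1.45],[0,0,1.45],[0,0,0]]}' && python3 -m handwheel '{"travel":[[0,0,0],[0,0,0],[0,0,0],[0,0,0],[0,0,0]],"dr":[[0,0,0],[0,0,0],[0,0,0],[0,0,0],[0,0,0]]}'
python3 - <<'E'
from h import *
im,d,P=look("w9",[])
hsv=cv2.cvtColor(im,cv2.COLOR_BGR2HSV)
m=(cv2.inRange(hsv,(5,150,90),(22,255,255))>0)&(d>0)&(P[...,2]>.1)
n,l,st,c=cv2.connectedComponentsWithStats(m.astype(np.uint8))
for i in range(1,n):
    if st[i,4]>200:
        q=P[l==i]; mu=np.median(q,0)
        A=np.c_[q[:,:2]-q[:,:2].mean(0),np.ones(len(q))]; k=np.linalg.lstsq(A,q[:,2],rcond=None)[0]
        print(np.round(c[i]),st[i],rect(q),mu,k,"slope dir",np.degrees(np.arctan2(-k[1],-k[0])))
print(fk()[0])
E
```

```text
t: 17.9
position: [0.5924, 0.0671, 0.2207]
orientation: [0.021, 1.0, -0.0, 0.0]
contact_force: [1.1, -0.1, 0.8]
finger_gap: 1.0
t: 18.4
position: [0.5627, -0.101, 0.2258]
orientation: [0.084, 0.996, -0.0, 0.0]
contact_force: [-0.1, 0.4, 0.2]
finger_gap: 0.143
t: 18.9
position: [0.539, -0.238, 0.2274]
orientation: [0.137, 0.991, -0.0, -0.0]
contact_force: [0.0, 0.1, -0.2]
finger_gap: -0.001
t: 19.4
position: [0.5403, -0.2342, 0.2277]
orientation: [0.134, 0.991, 0.0, 0.0]
contact_force: [0.1, 0.1, -0.3]
finger_gap: -0.001
[303. 232.] [ 270  206   67   53 3360] (array([ 532.2, -246.9]), array([45.1, 42.4]), 74.4) [ 0.52906815 -0.24620813  0.13362668] [-0.32542676  0.08695326  0.13293142] slope dir -14.95981555314572
[ 0.54019435 -0.23431732  0.22768373]
```

View pics/w9.png

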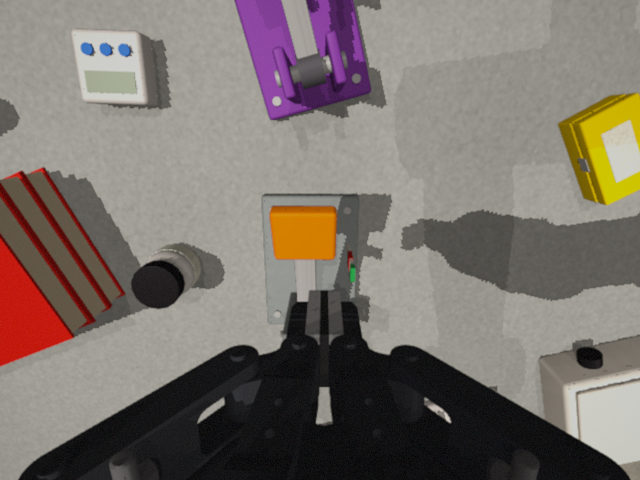

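The grey pedestal's pad is at (303,232), sloping along -15.0°. Correcting for its visible front face, the upper-face centre is about (536,-248), z 131, as the sheet says. Moving above it first.

```bash
python3 - <<'E'
from h import *
plan([536,-248.2,150],75,n=4)
E
```

```text
at [ 540.2 -234.3  227.7] delta [ -4.2 -13.9 -77.7] rv [ 0.    0.01 -0.38] n 4
travel [[0.0, -4.0, 19.0], [0.0, -3.0, 20.0], [0.0, -4.0, 19.0], [0.4, -3.5, 19.7]] dr [[0.0, 0.0, -0.1], [0.0, 0.0, -0.1], [0.0, 0.0, -0.1], [0.0, 0.0, -0.1]]
ends [ 536.  -248.2  150. ]
```

```bash
python3 -m handwheel '{"travel":[[0,-4,19],[0,-3.5,20],[0,-3.5,19],[0.4,-3.5,19.7],[0,0,0]],"dr":[[0,0,-0.1],[0,0,-0.1],[0,0,-0.1],[0,0,-0.1],[0,0,0]]}' && python3 - <<'E'
from h import *
im,d,P=look("w10",[]); print(fk()[0])
im,d,P=look("s10",[],"scene"); cv2.imwrite("pics/s10c.png",cv2.resize(im[230:390,170:330],None,fx=3.5,fy=3.5,interpolation=cv2.INTER_CUBIC))
E
```

```text
t: 19.95
position: [0.5338, -0.2482, 0.147]
orientation: [0.131, 0.991, 0.001, -0.003]
contact_force: [0.1, 0.2, -0.7]
finger_gap: -0.002
[ 0.53510938 -0.24857191  0.14889859]
```

View pics/s10c.png

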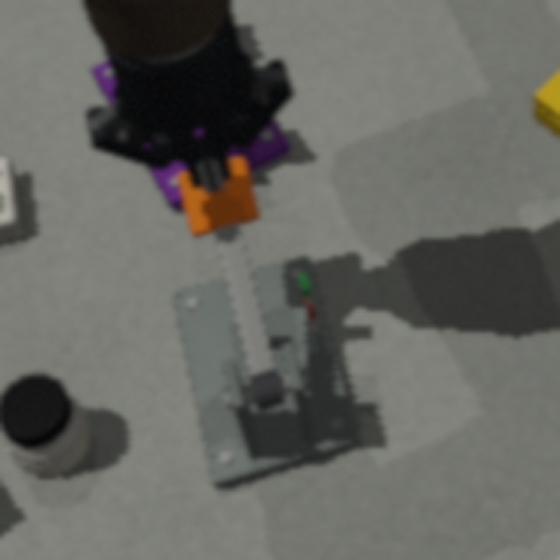

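View pics/w10.png

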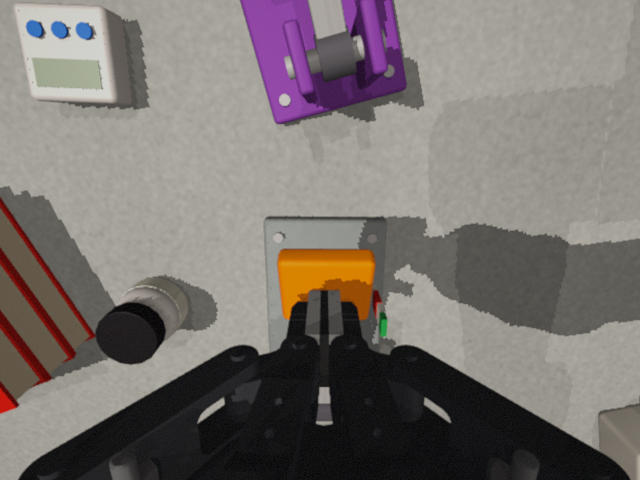

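The shut fingers, tip at (325,292), are centred over the pad, which spans 280–375. Pressing along the pad's arc, stopping partway to check.

```bash
python3 -m handwheel '{"travel":[[0,0,8],[0,0,6],[0,0,5],[2,0,5],[3,0,7]],"dr":[[0,0,0],[0,0,0],[0,0,0],[0,0,0],[0,0,0]]}' && python3 -m handwheel '{"travel":[[2,0,6],[1.8,0,6],[1.3,0,6],[0,0,0],[0,0,0]],"dr":[[0,0,0],[0,0,0],[0,0,0],[0,0,0],[0,0,0]]}'
python3 - <<'E'
from h import *
print(fk()[0])
E
```

```text
t: 20.55
position: [0.5318, -0.2476, 0.1196]
orientation: [0.131, 0.991, -0.0, 0.001]
contact_force: [1.1, 0.5, 4.5]
finger_gap: -0.0
t: 21.05
position: [0.5269, -0.2463, 0.1013]
orientation: [0.131, 0.991, -0.0, 0.001]
contact_force: [2.2, 0.0, 4.7]
finger_gap: -0.0
[ 0.52688608 -0.24625903  0.10125928]
```

```bash
python3 -m handwheel '{"travel":[[1,0,6],[0.8,0,5],[0.7,0,4],[0.4,0,3],[0,0,1.5]],"dr":[[0,0,0],[0,0,0],[0,0,0],[0,0,0],[0,0,0]]}' && python3 -m handwheel '{"travel":[[0,0,0.5],[0,0,0],[0,0,0],[0,0,0],[0,0,0]],"dr":[[0,0,0],[0,0,0],[0,0,0],[0,0,0],[0,0,0]]}'
python3 - <<'E'
from h import *
print(fk()[0])
im,d,P=look("w11",[])
im,d,P=look("s11",[],"scene"); cv2.imwrite("pics/s11c.png",cv2.resize(im[230:390,170:330],None,fx=3.5,fy=3.5,interpolation=cv2.INTER_CUBIC))
im,d,P=look("t11",[(.115,.128)],"top")
hsv=cv2.cvtColor(im,cv2.COLOR_BGR2HSV)
for cam in("w11","s11"):
    im=cv2.imread(f"pics/{cam}.png");d=np.load(cam+".npy");P=cloud(d,imaging.camera_params("wrist" if cam[0]=="w" else "scene"))
    hsv=cv2.cvtColor(im,cv2.COLOR_BGR2HSV)
    m=(cv2.inRange(hsv,(5,150,60),(22,255,255))>0)&(d>0)&(abs(P[...,0]-.525)<.04)&(abs(P[...,1]+.245)<.04)&(P[...,2]>.06)
    q=P[m]; e=(q[:,:2]-[.6494,-.2786])@[.966,-.259]; t=q[:,2]>np.median(q[:,2])-.004
    print(cam,len(q),rect(q),np.median(q[:,2]),np.polyfit(e[t],q[t,2],1))
E
```

```text
t: 21.55
position: [0.5246, -0.2456, 0.0824]
orientation: [0.131, 0.991, -0.0, 0.002]
contact_force: [2.2, 1.4, 6.0]
finger_gap: -0.001
t: 22.05
position: [0.5246, -0.2456, 0.0821]
orientation: [0.131, 0.991, -0.0, 0.002]
contact_force: [2.5, 0.9, 6.1]
finger_gap: -0.003
[ 0.52461135 -0.24562983  0.08208647]
(0.115, 0.128) [231. 206.] 609 (array([621. , 235.9]), array([88.9, 55.7]), 5.1) 0.1219
(0.115, 0.128) [ 28. 334.] 303 (array([295. , 778.1]), array([293. , 144.7]), 3.6) 0.1216
w11 5716 (array([ 522., -244.]), array([45.6, 43.7]), 74.1) 0.0822699388108293 [0.0197712  0.08529615]
s11 181 (array([ 525. , -245.7]), array([43.9, 42.2]), 72.9) 0.082313348774124 [0.07938337 0.09590829]
```

View pics/s11c.png

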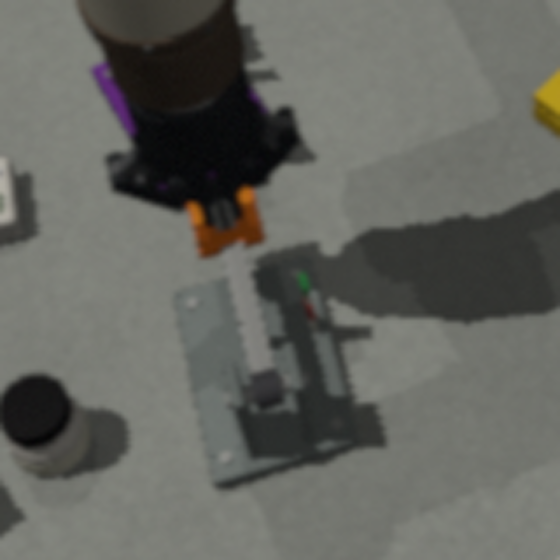

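View pics/w11.png

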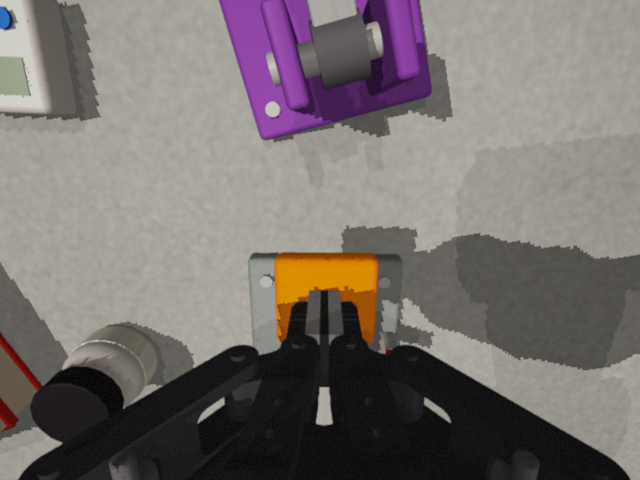

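The pad's upper face is flat at z = 82 mm (lever about 0.39 rad), with about 6 N on the fingers. The column stands unchanged. One still call, then I hand in.

```bash
python3 -m handwheel '{"travel":[[0,0,0],[0,0,0],[0,0,0],[0,0,0],[0,0,0]],"dr":[[0,0,0],[0,0,0],[0,0,0],[0,0,0],[0,0,0]]}' && python3 - <<'E'
from h import *
im,d,P=look("t12",[(.115,.128),(.03,.039)],"top")
s=sensors.state(); print(s["t"],s["position"],s["contact_force"])
print(r.job_done())
E
```

```text
t: 22.7
position: [0.5247, -0.2456, 0.0821]
orientation: [0.131, 0.991, -0.0, 0.002]
contact_force: [2.6, 1.0, 6.1]
finger_gap: -0.001
(0.115, 0.128) [231. 206.] 620 (array([621.1, 236. ]), array([88.2, 55.4]), 5.0) 0.1224
(0.03, 0.039) [303. 231.] 459 (array([560.4,  43.9]), array([88.4, 53.7]), 14.4) 0.0342
22.75 [ 0.5246336  -0.24561404  0.0821041 ] [2.7637972  0.78771762 6.37641481]
the job is handed in; nothing more can be done
None
```

I stacked the large red case on the grey one and the blue case on the red one. I then pressed the grey lever's orange pad down to level with shut fingers and handed the job in at 22.75 s, still holding it. `job_done` reports no verdict, so success rests on the checks below.

- **Column:** In the wrist camera the three cases line up within about 1 mm and 1°. Grey was at (622.2, 237.3) mm and 5.3°, red at (621.5, 237.4) and 4.8°, and blue at (621.8, 237.6) and 4.6°, with blue's top at z about 122 mm. The last top-camera look put blue at (621.1, 236.0) and 5.0°, 1–2 mm off the wrist reading, which is the size of the calibration error. Red and grey could not be re-measured at the end because blue covers them.
- **Lever:** The fingertips are steady at z = 82.1 mm, against 81 mm for exactly level, so the lever is at about 0.39 rad. I worked that out from the pad height and did not read the joint directly. The pad surface measured nearly flat: a slope of 0.02 in the wrist view, and 0.08 from fewer points in the scene view. The push on the fingers is about 6 N.
- **Rest of the bench:** The yellow case is where it was, within 1 mm. I did not re-measure the bottle, beaker, timer or jar, but the arm never went near them. The small red case and the purple lever were not touched.
- **Failed readings:** One wrist measurement found no red case because the arm was still settling, so I repeated it with the arm still.

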